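Unlock the grinding slide and cap its clamp block

TASK

Pull up the spring plunger on the bench fixture, turn it into its rest notch and let go so that it stays up; then draw the carriage out from under the hood fully to its end stop. Then put back on the lower half of the clamp block the one cap whose side slots match its two lugs, seated flush, and let go. Leave the plunger parked and all other things on the bench where they are.

Things in the scene. Friction and masses are not known exactly. Their poses are not given: they have to be found in the camera images.
- fixture: dark steel bench fixture, fixed; base 170 x 310 x 12 mm (local x -90..80, y -155..155). Origin on the bench under it. Local x points away from the robot, yaw within 0.3 rad. The carriage slides out along local -y. A grey hood (x -28..76, y 58..142, plate at z 92..98 mm, wall at its far side) covers the lower clamp half while locked. The plunger is at local x -55, y 23 mm.
- lift (a joint): height of the spring plunger above its locked position, m: 0 locked (its pin stands in a gap in the carriage's edge), at most 0.018. A spring pulls it down, 5 N at 0 and 9.5 N at 0.018. It turns only when raised over a 12.5 mm ridge: lift it 14 to 16 mm. Parked in the rest notch it stays at about 0.008. On the ridge top (0.012, twist about 0.3 to 0.9) it can perch but is not parked.
- twist (a joint): turn of the plunger about the vertical, rad, clockwise seen from above is positive: 0 locked, rest notch at 1.22 (70 degrees; end stop a little farther, free play about 0.1). It cannot turn until lifted.
- knob_grip (a point): point to grip on the plunger's black bar knob, on the plunger's axis; axes turn with the knob. The bar is 14 mm thick (this point's x), 44 mm long (its y), 26 mm tall, its top 12 mm above this point. The point is 98 mm above the bench when locked. The castellated steel sleeve below, 36 mm wide, ends 71 mm above the bench.
- carriage (a joint): travel of the aluminium carriage, m: 0 locked under the hood, 0.110 fully out against the end stop, moving along the fixture's local -y; sliding friction about 3 N, it stays where it is left.
- tab_grip (a point): point to grip on the carriage's dark upright pull tab: 12 mm thick along the fixture's y, 30 mm wide along its x, from 34 to 94 mm above the bench; this point is 82 mm above the bench, 12 mm below the tab's top. Axes as the fixture's.
- joint_face (a point): centre of the upward joint face of the steel lower clamp half on the carriage, 59 mm above the bench; axes as the fixture's. The half is 56 mm (x) by 48 mm (y), with a half bore along y. Two lugs rise 18 mm, 8 mm (x) by 10 mm (y), the top 6 mm narrowed to 5 by 6: one centred at x +20, y +10 mm, the other at x -20, y -10 mm.
- cap_own: the cap that fits: steel block 56 mm (x) by 48 mm (y) by 24 mm tall, 0.35 kg, half bore (along y) down; origin: centre of its underside. Open slots 14 mm wide and 14 mm deep run through its height: in the +x side centred at y +10 mm, in the -x side at y -10 mm. Fits either way round, 2 mm play about the lugs. Seated, its origin lies on joint_face.
- cap_other: a similar cap from another block, mirror image: slot in its +x side at y -10 mm, in its -x side at y +10 mm. It cannot go down over the lugs. Leave it.
- grinder: green and black angle grinder lying on the bench, 330 mm long, origin on the underside near its middle; leave it
- small_plate: bare aluminium plate 70 x 45 x 5 mm near the caps, origin centre of underside; leave it
- spool: short brass round bar 44 mm across, 35 mm tall, origin centre of underside; leave it
- disc_stack: stack of brown abrasive discs 100 mm across, 22 mm tall, origin centre of underside; leave it
- file: hand scraper 220 mm long with black handle, lying, origin at the middle of its underside; leave it
- bracket_plate: bare aluminium plate 130 x 60 x 5 mm, origin centre of underside; leave it
- bolt_cup: open steel cup 76 mm across, 70 mm tall, origin centre of underside; leave it

How it is judged:
By the outcome, as a careful person would: the job done as asked, in the order asked, and still so for the second after the job is handed in, with the robot touching nothing.
It also fails if it takes over 67 s, if anything falls off the work surface, if the arm or the gripper's body presses on something with over 40 N, if the wrist force passes 120 N, or if a joint passes its speed limit or range.

ROBOT

A 7-joint arm with a two-finger parallel gripper is mounted at the origin on the work surface. World frame = base frame: x ahead of the robot, y to its left, z up, the work surface at z = 0. Lengths are in m, angles in rad, forces in N, time in s.
With the tool pointing down it reaches from about 0.425 to 0.925 m from the base axis. Payload 6.8 kg.
Tool frame: the origin (TCP) lies at the very end of the fingers, on their centre line; the grasp point (between the pads) lies 19 mm behind it; z points along the fingers, y is the line along which they close (so a half turn about z gives the same grasp; the last joint's range is limited). The gripper opens to 85 mm and grips with 20 to 120 N. Pads are 22 mm wide; open, the fingers measure 114 mm over their backs; the gripper's body (76 mm by 85 mm) begins 54 mm behind the grasp point. The pads swing forward as they close: fully open they stand 13 mm farther back than shut.
Start: joints at [-1.386, 0.477, 0.022, 1.555, -0.011, 1.109, -0.083], TCP at [0.195, 0.646, 0.231] pointing down, gripper open.
Joint ranges: [-2.96, 2.96], [-0.34, 2.1], [-1.41, 1.46], [0.24, 2.44], [-1.37, 4.51], [0.17, 1.92], [-2.96, 2.96]. Speed limits (rad/s): [2.39, 2.39, 3.14, 3.14, 3.14, 3.14, 3.14].

INTERFACE

Orientations are given as a unit quaternion [w, x, y, z].
In Python, from station import bot gives the robot as it stands. The module is installed in compiled form; this text tells all that it offers.
- The arm moves only by the shell command python3 -m jog 'ROWS' [OPENING] [FORCE]. ROWS is JSON, a list of rows, each a list of 4 numbers: the shift along the tool's x, y, z in cm, then the turn about the tool's z in rad. In form: [[x, y, z, spin], ...]. A call has 1 to 20 rows; each row is the pose to reach, as a shift and turn from the pose commanded when the call began, along the tool's axes at that moment; what a row does not reach only later rows make up. A row lasts 1/12 s, in which the tool goes at most 41.7 mm and 7.16 degrees, less where a joint would pass 70% of its speed; a pose out of reach is approached as far as the arm can. A call with a gripper value outside its range is refused whole. OPENING is the closure, from -1 (fully open) to 1 (shut), set as the call begins (- or left out, the last holds). The fingers move at their own pace and stop on an object; FORCE is the grip in N (left out, the last holds). Time passes only in rows, so rows that repeat a pose let the fingers close. It gives the time, the measured TCP pose, the force, the opening and the grip force at its end, in the units of the state.
- bot.get_obs(): the state, without advancing time (a new reading comes with each control period).
- bot.read_camera(name): name is "side" or "top"; returns a dict with "pixels" (480x640x3 uint8, red, green, blue), "depth" (480x640 float32, m along the optical axis (not along the pixel's ray), 0 where there is no reading), "fovy" (degrees; the focal length in pixels is half the picture's height over the tangent of half this angle, whatever the lens; pixels are square), "cx", "cy" (the principal point, pixels), "pose" (4x4, takes a point from camera to world coordinates). Camera axes: x right, y down, z forward; pixel columns grow to the right and rows downward; lengths in m; the calibration is good to about 2 mm. A picture is of the moment at which its call begins.
- bot.hand_in(): hands the job in; it is judged then, once.
The state is a dict: "t": time; "q": joint angles; "joint_vel": joint speeds; "joint_torque": joint torques, N m; "eef_pos": TCP position; "tool_rot": TCP orientation; "contact_force": force on the tool from outside, world axes, zero at the start; "torque": the same for the moment, N m; "gripper_width": opening from 0.0 (shut) to 1.0 (fully open); "grasp_force": force on a finger pad.
Only numpy, scipy, OpenCV 4.12 (cv2) and the standard library are available. Lean on these libraries where they do the work, as an engineer would, in place of code of your own. Each camera call takes 0.05 s, during which the arm holds its last target. There are 200 camera calls.

## Working session

There is one attempt and no reset: what is moved stays moved. The work goes in short steps, Python scripts to look and compute and a shell command to move; the robot and the scene stay as the last step left them, time stands still between calls to the robot, and variables do not carry over. Pictures are saved under pics/ and viewed, at most 10 in all, crops included, and the job is handed in when it is done.

```bash
mkdir -p pics; cat > h.py <<'E'
import numpy as np, cv2
from station import bot
def cam(n, save=None):
    c=bot.read_camera(n); h,w=c["depth"].shape
    f=h/2/np.tan(np.radians(c["fovy"])/2); v,u=np.mgrid[:h,:w]; d=c["depth"]
    P=np.stack([(u-c["cx"])/f*d,(v-c["cy"])/f*d,d,np.ones_like(d)],-1)@np.asarray(c["pose"]).T
    P=P[...,:3]; P[d==0]=np.nan
    c["f"]=f; c["P"]=P
    if save: cv2.imwrite(f"pics/{save}.png",c["pixels"][...,::-1])
    return c
def ray(c,u,v,z):
    T=np.asarray(c["pose"]); r=T[:3,:3]@np.array([(u-c["cx"])/c["f"],(v-c["cy"])/c["f"],1]); o=T[:3,3]
    return o+r*(z-o[2])/r[2]
def tool():
    o=bot.get_obs(); w,x,y,z=o["tool_rot"]
    from scipy.spatial.transform import Rotation as R
    return np.array(o["eef_pos"]),R.from_quat([x,y,z,w]).as_matrix(),o
def go(target,yaw=None):
    "shift in cm along tool axes to bring TCP to target; yaw = world direction of tool y (mod pi)"
    p,M,o=tool(); s=M.T@(np.array(target)-p)*100
    a=np.arctan2(M[1,1],M[0,1])
    sp=None
    if yaw is not None:
        sp=-((yaw-a+np.pi/2)%np.pi-np.pi/2)
    print("rows",s.round(2),"spin",sp,"tool-y yaw",a.round(4),"q7",o["q"][6])
E
python3 - <<'E'
from h import *
for n in("top","side"):
    c=cam(n,n+"0"); print(n,c["fovy"],c["cx"],c["cy"]);print(np.asarray(c["pose"]).round(3))
p,M,o=tool();print(p,M.round(3),o)
E
```

```text
top 50.20609272811076 322.14381115212854 251.2581761631841
[[-0.019 -0.991  0.131  0.354]
 [-1.     0.019 -0.002  0.015]
 [-0.    -0.131 -0.991  1.234]
 [ 0.     0.     0.     1.   ]]
side 49.72083437594928 329.53809980074084 234.35556830489685
[[ 0.935 -0.206  0.289  0.182]
 [-0.355 -0.53   0.77  -0.907]
 [-0.005 -0.823 -0.568  0.755]
 [ 0.     0.     0.     1.   ]]
[0.19466157 0.64573773 0.23041775] [[-0.957  0.289 -0.   ]
 [ 0.289  0.957 -0.002]
 [-0.    -0.002 -1.   ]] {'t': 0.1, 'q': array([-1.38610174,  0.47770074,  0.02233124,  1.55639086, -0.01152723,
        1.10931053, -0.08311224]), 'joint_vel': array([-3.93272076e-05, -1.43794158e-03, -5.07770992e-04, -2.26635199e-03,
        6.37245033e-04,  4.54027152e-05,  2.09176593e-03]), 'joint_torque': array([ 4.82288204e-03, -5.97760856e+01,  1.61362879e+00, -2.81955028e+01,
        1.27618090e-02,  4.92176405e-03, -1.11557074e-05]), 'eef_pos': array([0.19466157, 0.64573773, 0.23041775]), 'tool_rot': array([-7.65379080e-05,  1.45872203e-01,  9.89303085e-01, -8.37513922e-04]), 'contact_force': array([-0.16406878, -0.10749568, -0.92512334]), 'torque': array([ 0.01231306,  0.00364242, -0.00055862]), 'grasp_force': 0.0, 'gripper_width': 1.0031102320632268}
```

View pics/top0.png

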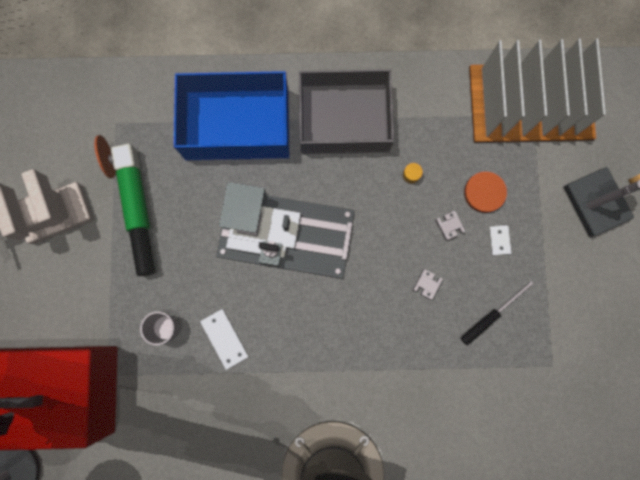

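View pics/side0.png

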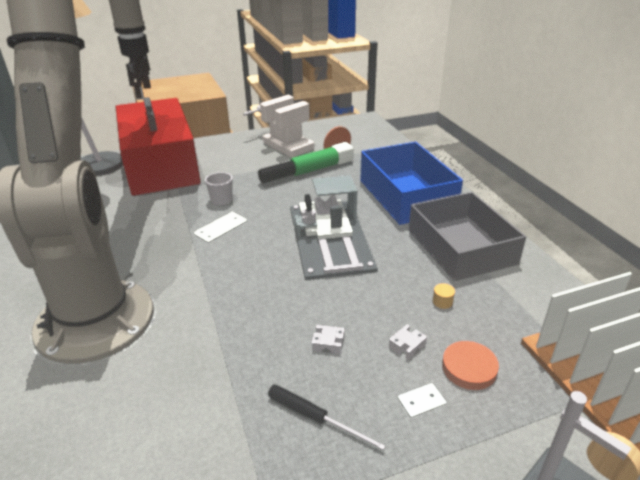

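The top view shows the fixture at (287,228), with the hood at its left end (242,207), knob at (270,248), and tab at (287,223). The two caps are at (450,225) and (428,284). I'll zoom in and measure these.

```bash
python3 - <<'E'
from h import *
c=cam("top");im=c["pixels"][...,::-1]
a=cv2.resize(im[170:290,205:365],None,fx=5,fy=5,interpolation=cv2.INTER_CUBIC)
b=cv2.resize(im[200:310,400:480],None,fx=5,fy=5,interpolation=cv2.INTER_CUBIC)
cv2.imwrite("pics/fix.png",a);cv2.imwrite("pics/caps.png",b)
P=c["P"];z=P[...,2]
g=im.max(-1).astype(int)
# base: rect of fixture from dark pixels+structure: z>0.006 in region
reg=np.zeros(z.shape,bool);reg[165:295,200:370]=1
m=(reg&(z>0.007)).astype(np.uint8)
n,l,s,_=cv2.connectedComponentsWithStats(m);k=1+s[1:,4].argmax();m=l==k
Q=P[m];r=cv2.minAreaRect(Q[:,:2].astype(np.float32)*1000);print("fixture rect",r,m.sum())
mm=m&(abs(z-.012)<.004);print("base rect",cv2.minAreaRect(P[mm][:,:2].astype(np.float32)*1000),np.median(z[mm]))
for lo,hi in((.101,.13),(.088,.1005),(.06,.075)):
    q=m&(z>lo)&(z<hi);n,l,s,ce=cv2.connectedComponentsWithStats(q.astype(np.uint8))
    for i in range(1,n):
        if s[i,4]>8: X=P[l==i];print(lo,s[i],X.mean(0).round(4),cv2.minAreaRect(X[:,:2].astype(np.float32)*1000))
# caps
reg[:]=0;reg[200:310,405:475]=1
q=reg&(z>.014);n,l,s,ce=cv2.connectedComponentsWithStats(q.astype(np.uint8))
for i in range(1,n):
    if s[i,4]>50: X=P[l==i];print("cap",s[i],X.mean(0).round(4),np.median(X[:,2]),cv2.minAreaRect(X[:,:2].astype(np.float32)*1000))
E
```

```text
fixture rect ((572.110107421875, 104.18335723876953), (322.7311096191406, 190.4054718017578), 78.77438354492188) 9223
base rect ((570.1687622070312, 98.27732849121094), (309.7868347167969, 189.1927490234375), 78.71221923828125) 0.012566030034345976
0.101 [234 221   4   7  10] [0.5692 0.2062 0.1019] ((569.416259765625, 205.58644104003906), (5.178011417388916, 13.362360954284668), 63.654884338378906)
0.101 [259 242  20   9 129] [0.5167 0.1316 0.11  ] ((517.163818359375, 131.6074981689453), (43.78364562988281, 13.921133041381836), 78.29380798339844)
0.088 [ 219  182   46   51 1349] [0.6083 0.1923 0.098 ] ((609.2670288085938, 193.10406494140625), (85.62693786621094, 104.96834564208984), 79.14372253417969)
0.088 [282 215   8  13  69] [0.5761 0.094  0.0935] ((576.2152099609375, 94.27556610107422), (12.256978034973145, 28.346006393432617), 78.87142181396484)
0.06 [284 226   5   5   9] [0.5634 0.0934 0.0682] ((563.5680541992188, 93.75141143798828), (4.698934078216553, 11.30384349822998), 30.8092041015625)
0.06 [269 242   8   3  14] [0.5306 0.1265 0.0689] ((530.7747802734375, 126.51668548583984), (17.47582244873047, 4.192836284637451), 75.24561309814453)
0.06 [263 250  14   7  49] [0.5066 0.1338 0.0677] ((506.2164611816406, 133.9759979248047), (29.932903289794922, 11.982707023620605), 81.03792572021484)
cap [437 211  28  29 435] [ 0.5723 -0.2968  0.024 ] 0.02411485854159845 ((572.765380859375, -297.4347839355469), (55.6591911315918, 50.017478942871094), 24.238304138183594)
cap [414 270  29  30 437] [ 0.4312 -0.2358  0.024 ] 0.024301507759727503 ((431.6880798339844, -236.4987335205078), (48.57899856567383, 56.384063720703125), 60.79826354980469)
```

View pics/fix.png

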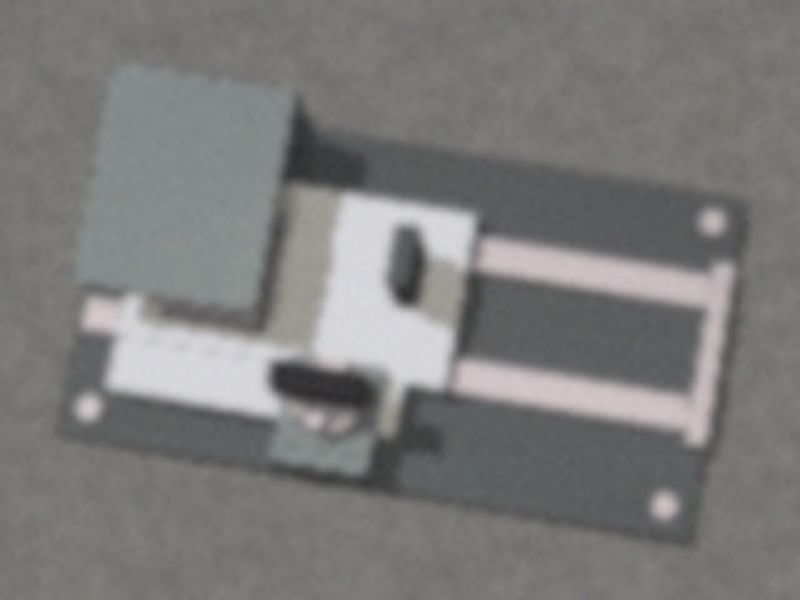

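View pics/caps.png

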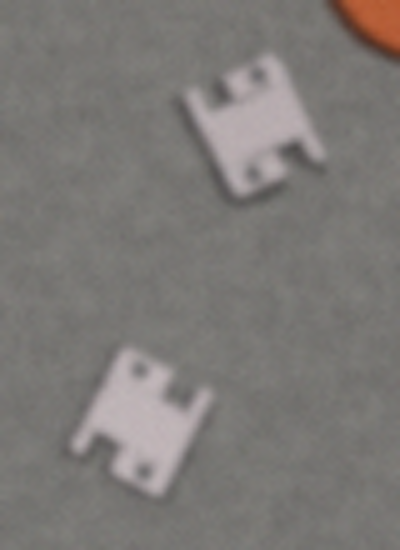

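Fixture yaw is about -0.196 rad: the long axis lies at 78.8° and the hood is on the +y side. Knob centre is (0.517, 0.132) and the tab (0.576, 0.094). Next I compute the approach and work out which cap is which.

```bash
python3 - <<'E'
from h import *
go([.5172,.1316,.16],-0.196)
# caps: slot pattern in each possible local frame (x = 56 mm axis)
c=cam("top");P=c["P"];z=P[...,2]
for name,ctr,ang in(("A",(.5728,-.2974),np.radians(24.24)),("B",(.4317,-.2365),np.radians(60.8+90))):
    ex=np.array([np.cos(ang),np.sin(ang)]);ey=np.array([-ex[1],ex[0]])
    d=P[...,:2]-ctr;X=d@ex;Y=d@ey
    top=abs(z-.024)<.005
    for sx in(1,-1):
        for sy in(1,-1):
            # raw brightness-based + depth-based fill of slot area
            w=(abs(X-sx*.021)<.006)&(abs(Y-sy*.010)<.005)&np.isfinite(z)
            print(name,sx,sy,w.sum(),z[w].mean().round(4), c["pixels"][w].mean().round(0))
E
```

```text
rows [-45.72 -39.92   7.12] spin 1.4740149615120866 tool-y yaw 1.278 q7 -0.08309668817839629
A 1 1 10 0.0025 133.0
A 1 -1 20 0.0251 143.0
A -1 1 20 0.0254 143.0
A -1 -1 8 0.0027 117.0
B 1 1 23 0.0254 148.0
B 1 -1 20 0.0009 107.0
B -1 1 12 0.0023 122.0
B -1 -1 20 0.025 155.0
```

Cap A at (0.573, -0.297) has slots at (+,+) and (-,-), so it is cap_own. Moving above the knob.

```bash
python3 -m jog '[[-23,-20,3.5,0.7],[-45.7,-39.9,7.1,1.474],[-45.7,-39.9,7.1,1.474],[-45.7,-39.9,7.1,1.474],[-45.7,-39.9,7.1,1.474],[-45.7,-39.9,7.1,1.474],[-45.7,-39.9,7.1,1.474],[-45.7,-39.9,7.1,1.474],[-45.7,-39.9,7.1,1.474],[-45.7,-39.9,7.1,1.474],[-45.7,-39.9,7.1,1.474],[-45.7,-39.9,7.1,1.474],[-45.7,-39.9,7.1,1.474],[-45.7,-39.9,7.1,1.474],[-45.7,-39.9,7.1,1.474],[-45.7,-39.9,7.1,1.474],[-45.7,-39.9,7.1,1.474],[-45.7,-39.9,7.1,1.474],[-45.7,-39.9,7.1,1.474]]' -0.2
python3 - <<'E'
from h import *
go([.5172,.1316,.080],-0.196)
E
```

```text
t: 1.78
eef_pos: [0.5166, 0.134, 0.1603]
tool_rot: [-0.0, 0.772, 0.635, 0.0]
contact_force: [-0.1, -0.4, 0.3]
gripper_width: 0.603
grasp_force: 0.0
rows [-0.23  0.11  8.03] spin 0.0023984702154087323 tool-y yaw -0.1936 q7 -0.34950412555962795
```

```bash
python3 -m jog '[[-0.2,0.1,3,0],[-0.2,0.1,6,0],[-0.2,0.1,8,0],[-0.2,0.1,8,0],[-0.2,0.1,8,0]]'
python3 - <<'E'
from h import *
go([.5172,.1316,.080],-0.196)
c=cam("side");cv2.imwrite("pics/s1.png",cv2.resize(c["pixels"][120:290,230:430,::-1],None,fx=4,fy=3.5))
E
python3 -m jog '[[0,0,0,0],[0,0,0,0],[0,0,0,0],[0,0,0,0],[0,0,0,0],[0,0,0,0],[0,0,0,0],[0,0,0,0]]' 1 60
```

```text
t: 2.2
eef_pos: [0.5168, 0.1312, 0.0799]
tool_rot: [-0.0, 0.772, 0.635, -0.001]
contact_force: [-0.3, 0.8, 0.6]
gripper_width: 0.597
grasp_force: 0.0
rows [ 0.04  0.04 -0.01] spin 0.0020316119671865973 tool-y yaw -0.194 q7 -0.27100635721959054
t: 2.92
eef_pos: [0.5155, 0.1314, 0.0814]
tool_rot: [-0.002, 0.773, 0.635, -0.001]
contact_force: [-10.6, 2.2, 13.8]
gripper_width: 0.154
grasp_force: 59.1
```

View pics/s1.png

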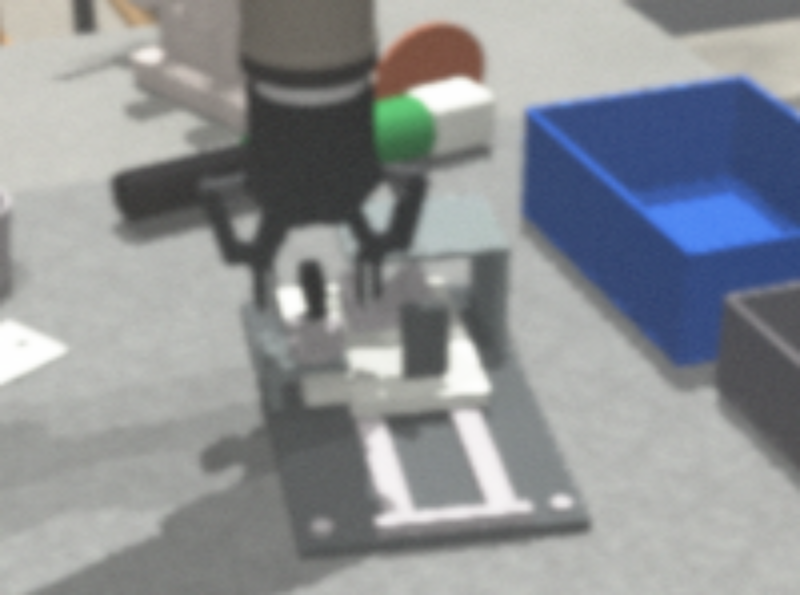

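The side view shows the fingers astride the black knob at (312,290), and they have now closed on 13 mm. Lifting.

```bash
python3 -m jog '[[0,-0.12,-0.5,0],[0,-0.12,-1,0],[0,-0.12,-1.4,0],[0,-0.12,-1.65,0],[0,-0.12,-1.65,0],[0,-0.12,-1.65,0]]'
```

```text
t: 3.42
eef_pos: [0.5152, 0.1312, 0.0965]
tool_rot: [-0.001, 0.773, 0.635, -0.001]
contact_force: [-3.2, 5.2, -8.1]
gripper_width: 0.149
grasp_force: 58.8
```

```bash
python3 -m jog '[[0,0,0,0.1],[0,0,0,0.2],[0,0,0,0.3],[0,0,0,0.4],[0,0,0,0.4]]'; python3 -c "
from h import *
p,M,o=tool();print(o['torque'],o['contact_force'],np.arctan2(M[1,1],M[0,1]),o['q'][6])"
```

```text
t: 3.83
eef_pos: [0.5148, 0.1314, 0.0961]
tool_rot: [-0.001, 0.884, 0.467, -0.002]
contact_force: [-3.6, 4.7, -11.1]
gripper_width: 0.15
grasp_force: 58.7
[ 1.01979455  0.6875779  -0.01120127] [ -3.57632545   4.65953409 -11.06557603] -0.599975980195152 -0.6183942970064669
```

```bash
python3 -m jog '[[0,0,0,0.12],[0,0,0,0.24],[0,0,0,0.36],[0,0,0,0.48],[0,0,0,0.6],[0,0,0,0.7],[0,0,0,0.78],[0,0,0,0.83],[0,0,0,0.83],[0,0,0,0.83]]'; python3 -c "
from h import *
p,M,o=tool();print(o['torque'],o['contact_force'],np.arctan2(M[1,1],M[0,1]),o['q'][6])"
```

```text
t: 4.67
eef_pos: [0.5142, 0.1322, 0.0959]
tool_rot: [-0.001, 0.997, 0.073, -0.002]
contact_force: [-4.0, 6.6, -10.7]
gripper_width: 0.152
grasp_force: 58.7
[1.17454134 1.00881864 0.02543879] [ -3.99385083   6.58186524 -10.67169092] -1.4239894015609993 -1.2778224368641955
```

```bash
python3 -m jog '[[0,0,0.3,0],[0,0,0.5,0],[0,0,0.7,0],[0,0,0.7,0],[0,0,0.7,0]]'; python3 -m jog '[[0,0,0,0],[0,0,0,0],[0,0,0,0],[0,0,0,0],[0,0,0,0]]' 0.2; python3 -m jog '[[0,0,-3,0],[0,0,-6,0],[0,0,-6.5,0],[0,0,-6.5,0],[0,0,-6.5,0]]'
python3 - <<'E'
from h import *
c=cam("top");cv2.imwrite("pics/t2.png",cv2.resize(c["pixels"][170:290,205:365,::-1],None,fx=5,fy=5))
c=cam("side");cv2.imwrite("pics/s2.png",cv2.resize(c["pixels"][120:290,230:430,::-1],None,fx=4,fy=3.5))
go([.5764,.0943,.160],np.radians(78.8))
E
```

```text
t: 5.08
eef_pos: [0.5143, 0.1322, 0.0896]
tool_rot: [-0.001, 0.997, 0.073, -0.002]
contact_force: [-7.7, 5.6, -2.1]
gripper_width: 0.151
grasp_force: 60.0
t: 5.5
eef_pos: [0.5174, 0.1301, 0.0903]
tool_rot: [0.0, 0.997, 0.072, 0.001]
contact_force: [-0.4, -0.5, 0.7]
gripper_width: 0.404
grasp_force: 0.0
t: 5.92
eef_pos: [0.5166, 0.1306, 0.1547]
tool_rot: [-0.0, 0.997, 0.072, 0.0]
contact_force: [-0.8, -0.4, -0.4]
gripper_width: 0.4
grasp_force: 0.0
rows [ 5.47  4.44 -0.63] spin 0.3404648001161146 tool-y yaw -1.4258 q7 -1.3507552520643022
```

View pics/s2.png

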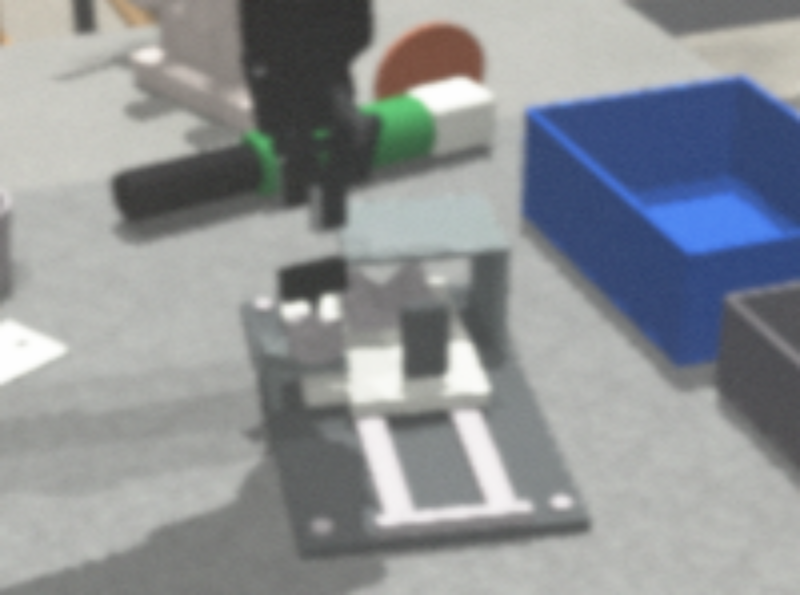

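The knob is turned about 70° and raised, seen at (312,278). Moving to the tab and re-checking the plunger once the view is clear.

```bash
python3 -m jog '[[2,2,-0.6,0.1],[5.5,4.4,-0.6,0.22],[5.5,4.4,-0.6,0.34],[5.5,4.4,-0.6,0.34],[5.5,4.4,-0.6,0.34],[5.5,4.4,-0.6,0.34]]'
python3 - <<'E'
from h import *
go([.5764,.0943,.063],np.radians(78.8))
c=cam("side");im=c["pixels"];z=c["P"][...,2]
P=c["P"];dk=(im.max(-1)<70)&(np.hypot(P[...,0]-.517,P[...,1]-.1316)<.03)&(z>.08)
print(dk.sum(),np.nanpercentile(z[dk],[50,90,98]) if dk.any() else 0)
if dk.any(): print(cv2.minAreaRect(P[dk][:,:2].astype(np.float32)*1000))
E
```

```text
t: 6.52
eef_pos: [0.5761, 0.0954, 0.1597]
tool_rot: [0.0, 0.995, -0.095, -0.001]
contact_force: [-0.2, 0.2, -0.1]
gripper_width: 0.4
grasp_force: 0.0
rows [0.08 0.1  9.67] spin 0.004343364666069327 tool-y yaw -1.7619 q7 -1.5269921918820997
111 [0.1097286  0.11750355 0.11897431]
((514.9716796875, 125.73289489746094), (39.06756591796875, 9.770069122314453), 6.565280437469482)
```

Plunger top is at about 0.118, so lift is about 8 mm, and the bar is at about 7–9°. It's parked. Now gripping the tab.

```bash
python3 -m jog '[[0.1,0.1,3,0],[0.1,0.1,6,0],[0.1,0.1,9,0],[0.1,0.1,9.6,0],[0.1,0.1,9.6,0]]'; python3 -m jog '[[0,0,0,0],[0,0,0,0],[0,0,0,0],[0,0,0,0],[0,0,0,0]]' 1 50
python3 - <<'E'
from h import *
p,M,o=tool();y=np.array([.1942,.981,0]);go(p-y*.110)
E
```

```text
t: 6.98
eef_pos: [0.5761, 0.0942, 0.0632]
tool_rot: [0.0, 0.995, -0.096, -0.002]
contact_force: [-0.3, 0.3, -0.2]
gripper_width: 0.402
grasp_force: 0.0
t: 7.4
eef_pos: [0.5792, 0.0939, 0.0666]
tool_rot: [-0.001, 0.995, -0.097, 0.001]
contact_force: [-3.0, 0.3, 7.7]
gripper_width: 0.127
grasp_force: 50.1
rows [-1.0e-02  1.1e+01 -2.0e-02] spin None tool-y yaw -1.7653 q7 -1.4308712087114062
```

```bash
python3 -m jog '[[0,0.5,0,0],[0,1.5,0,0],[0,3,0,0],[0,4.5,0,0],[0,6,0,0],[0,7.5,0,0],[0,9,0,0],[0,10,0,0],[0,10.7,0,0],[0,11,0,0],[0,11.2,0,0],[0,11.2,0,0],[0,11.2,0,0]]'
```

```text
t: 8.48
eef_pos: [0.5585, -0.014, 0.0666]
tool_rot: [-0.002, 0.995, -0.096, 0.002]
contact_force: [-0.8, 6.9, 9.7]
gripper_width: 0.132
grasp_force: 50.6
```

```bash
python3 -m jog '[[0,0.2,0,0],[0,0.3,0,0],[0,0.3,0,0],[0,0.3,0,0]]';python3 -m jog '[[0,-0.3,0,0],[0,-0.3,0,0],[0,-0.3,0,0],[0,-0.3,0,0]]' 0.2; python3 -m jog '[[0,0,-3,0],[0,0,-7,0],[0,0,-11,0],[0,0,-15,0],[0,0,-15,0],[0,0,-15,0]]'
```

```text
t: 8.82
eef_pos: [0.5585, -0.0141, 0.0666]
tool_rot: [-0.004, 0.995, -0.095, 0.001]
contact_force: [0.6, 12.8, 11.4]
gripper_width: 0.129
grasp_force: 50.7
t: 9.15
eef_pos: [0.5563, -0.0169, 0.0649]
tool_rot: [0.0, 0.995, -0.098, 0.0]
contact_force: [-0.1, -0.4, 1.3]
gripper_width: 0.397
grasp_force: 0.0
t: 9.65
eef_pos: [0.5576, -0.0169, 0.2168]
tool_rot: [-0.001, 0.995, -0.098, 0.002]
contact_force: [-1.0, 0.4, -0.7]
gripper_width: 0.402
grasp_force: 0.0
```

Carriage is against its stop: the position didn't change when the force doubled. Next I go above cap A and then measure the joint face.

```bash
python3 - <<'E'
from h import *
go([.5728,-.2974,.10],np.radians(114.24))
E
```

```text
rows [ 6.91 27.23 11.67] spin -0.6191434539538196 tool-y yaw -1.7669 q7 -1.4106581518832095
```

```bash
python3 -m jog '[[1.7,7,0,-0.1],[3.5,14,1,-0.2],[5,20,4,-0.3],[6.9,27.2,8,-0.4],[6.9,27.2,11.7,-0.5],[6.9,27.2,11.7,-0.62],[6.9,27.2,11.7,-0.62],[6.9,27.2,11.7,-0.62],[6.9,27.2,11.7,-0.62],[6.9,27.2,11.7,-0.62],[6.9,27.2,11.7,-0.62]]' -0.6
python3 - <<'E'
from h import *
c=cam("top");P=c["P"];z=P[...,2]
cv2.imwrite("pics/t3.png",cv2.resize(c["pixels"][180:290,215:365,::-1],None,fx=5,fy=5,interpolation=cv2.INTER_CUBIC))
yaw=np.radians(78.8)-np.pi/2
ex=np.array([np.cos(yaw),np.sin(yaw)]);ey=np.array([-ex[1],ex[0]]);O=np.array([.5172,.1316])+.055*ex-.023*ey;print("origin",O)
L=(P[...,:2]-O);X=L@ex;Y=L@ey
rg=(X>-.04)&(X<.08)&(Y<.056)&(Y>-.06)
for lo,hi in((.05,.085),(.055,.063),(.070,.082)):
    m=rg&(z>lo)&(z<hi)
    n,l,s,_=cv2.connectedComponentsWithStats(m.astype(np.uint8))
    for i in range(1,n):
        if s[i,4]>3:
            k=l==i;print(lo,hi,s[i,4],"X",X[k].min().round(4),X[k].max().round(4),"Y",Y[k].min().round(4),Y[k].max().round(4),"mean",X[k].mean().round(4),Y[k].mean().round(4),z[k].mean().round(4),cv2.minAreaRect(P[k][:,:2].astype(np.float32)*1000))
m=(z>.086)&(z<.1)&(X>-.02)&(X<.05)&(Y<-.08);print("tab",X[m].mean(),Y[m].mean(),m.sum())
go([.5728,-.2974,.004],np.radians(114.24))
E
```

```text
t: 10.57
eef_pos: [0.571, -0.2954, 0.097]
tool_rot: [-0.001, 0.978, 0.211, -0.001]
contact_force: [0.1, 1.4, -0.3]
gripper_width: 0.799
grasp_force: 0.0
origin [0.56668514 0.09835514]
0.05 0.085 203 X 0.0058 0.0296 Y -0.0483 0.0001 mean 0.0171 -0.024 0.0592 ((579.207763671875, 71.32337951660156), (47.989654541015625, 23.182201385498047), 80.2725830078125)
0.05 0.085 202 X -0.0279 0.0002 Y -0.0483 -0.0002 mean -0.0171 -0.024 0.0586 ((548.3911743164062, 77.20953369140625), (48.09695816040039, 28.05757713317871), 78.63409423828125)
0.05 0.085 5 X -0.0399 -0.0375 Y 0.0151 0.0219 mean -0.0389 0.0191 0.0691 ((531.8013916015625, 124.28040313720703), (7.171119689941406, 1.7795764207839966), 64.60968780517578)
0.055 0.063 131 X 0.0074 0.0288 Y -0.0478 0.0001 mean 0.019 -0.0248 0.0591 ((580.4251098632812, 71.15077209472656), (48.06273651123047, 21.0340518951416), 80.99506378173828)
0.055 0.063 133 X -0.0279 -0.0081 Y -0.0482 -0.0002 mean -0.0193 -0.0225 0.0589 ((544.2667236328125, 78.10994720458984), (47.87884521484375, 19.718542098999023), 78.2816162109375)
0.07 0.082 16 X 0.0162 0.0244 Y -0.0192 -0.0094 mean 0.0198 -0.0147 0.0744 ((582.46044921875, 80.04742431640625), (6.91015100479126, 10.180798530578613), 16.089059829711914)
0.07 0.082 11 X -0.024 -0.016 Y -0.0383 -0.0302 mean -0.0203 -0.0344 0.0743 ((540.8894653320312, 68.43175506591797), (7.772171497344971, 6.80741548538208), 1.207350492477417)
tab 0.010187437948231522 -0.11192852498498657 72
rows [-0.    0.29  9.36] spin 0.003164370738235611 tool-y yaw -1.1446 q7 -0.32800589662641066
```

View pics/t3.png

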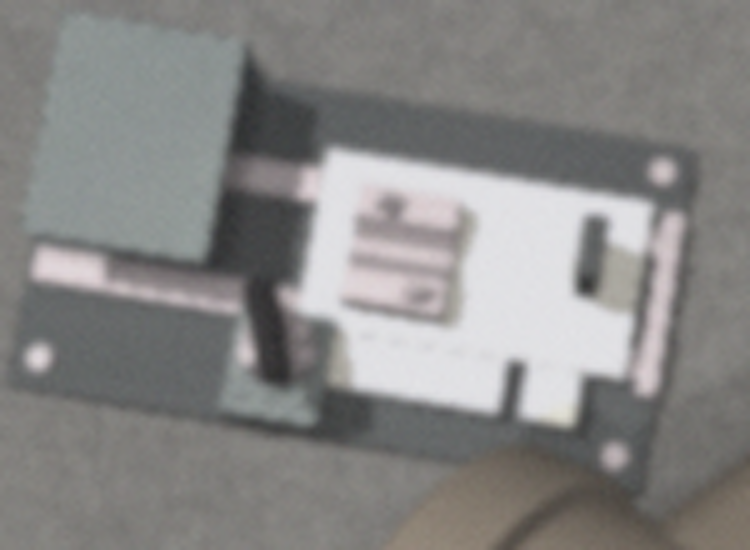

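The carriage is fully out: the tab moved 110 mm to (592,255). The joint face centre is at (0.562, 0.0746), with the lugs at (390,207) and (420,293). The parked plunger at (268,330) is undisturbed. Picking cap A.

```bash
python3 -m jog '[[0,0.3,3,0],[0,0.3,6,0],[0,0.3,8.4,0],[0,0.3,9.2,0],[0,0.3,9.2,0],[0,0.3,9.2,0]]'
python3 -m jog '[[0,0,0,0],[0,0,0,0],[0,0,0,0],[0,0,0,0],[0,0,0,0],[0,0,0,0]]' 1 60
```

```text
t: 11.12
eef_pos: [0.5734, -0.2986, 0.0068]
tool_rot: [0.0, 0.977, 0.211, 0.0]
contact_force: [-0.5, -0.3, 0.4]
gripper_width: 0.796
grasp_force: 0.0
t: 11.62
eef_pos: [0.5737, -0.2987, 0.008]
tool_rot: [-0.0, 0.977, 0.211, 0.001]
contact_force: [-0.8, 4.2, 8.2]
gripper_width: 0.543
grasp_force: 62.8
```

```bash
python3 -m jog '[[0,0,-1,0],[0,0,-3,0],[0,0,-6,0],[0,0,-10,0],[0,0,-13,0],[0,0,-13,0],[0,0,-13,0]]'
python3 - <<'E'
from h import *
p,M,o=tool();print(p,o["contact_force"],o["gripper_width"])
# offset of cap centre from tool at grasp
go([.562,.0746,.140],np.radians(78.8))
c=cam("side","s4");P=c["P"]
u=P-p;k=(np.hypot(u[...,0],u[...,1])<.045)&(P[...,2]>.10)&(P[...,2]<.20)&(c["pixels"].min(-1)>110)
print(k.sum(),np.nanpercentile(P[...,2][k],[2,50,98]))
cv2.imwrite("pics/s4.png",cv2.resize(c["pixels"][150:400,260:520,::-1],None,fx=2.4,fy=2.4))
E
```

```text
t: 12.2
eef_pos: [0.5737, -0.3, 0.1385]
tool_rot: [0.001, 0.978, 0.211, 0.002]
contact_force: [0.1, 1.0, -4.1]
gripper_width: 0.542
grasp_force: 63.5
[ 0.57369166 -0.29999144  0.13852628] [ 0.05671178  1.01087393 -4.11917973] 0.5416653559154188
rows [ 14.37 -34.61  -0.21] spin 0.6200238472193567 tool-y yaw -1.1462 q7 -0.3506123843327085
804 [0.13261075 0.15385822 0.17956909]
```

View pics/s4.png

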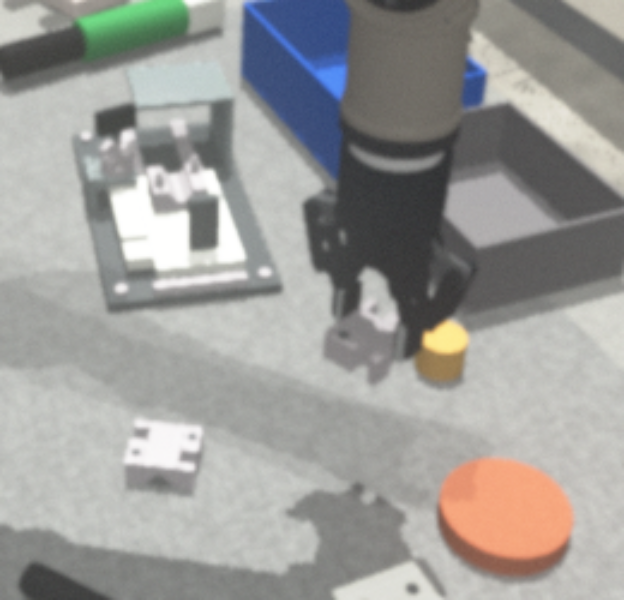

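The cap is held level at (365,340) and everything else is in place. Carrying it over the lower half.

```bash
python3 -m jog '[[3,-7,-0.2,0.12],[6,-14,-0.2,0.24],[9,-21,-0.2,0.36],[12,-28,-0.2,0.48],[14.4,-34.6,-0.2,0.62],[14.4,-34.6,-0.2,0.62],[14.4,-34.6,-0.2,0.62],[14.4,-34.6,-0.2,0.62],[14.4,-34.6,-0.2,0.62],[14.4,-34.6,-0.2,0.62],[14.4,-34.6,-0.2,0.62],[14.4,-34.6,-0.2,0.62],[14.4,-34.6,-0.2,0.62]]'
python3 - <<'E'
from h import *
go([.562,.0746,.092],np.radians(78.8))
E
```

```text
t: 13.33
eef_pos: [0.5605, 0.0737, 0.1371]
tool_rot: [0.001, 0.995, -0.099, -0.001]
contact_force: [-0.5, 0.2, -4.3]
gripper_width: 0.541
grasp_force: 63.8
rows [ 0.14 -0.12  4.51] spin -0.00198529700043526 tool-y yaw -1.7683 q7 -1.4583592304906496
```

```bash
python3 -m jog '[[0.15,-0.12,2,0],[0.15,-0.12,3.5,0],[0.15,-0.12,4.5,0],[0.15,-0.12,4.5,0],[0.15,-0.12,4.5,0]]'
python3 - <<'E'
from h import *
go([.562,.0746,.067],np.radians(78.8))
c=cam("side");cv2.imwrite("pics/s5.png",cv2.resize(c["pixels"][180:290,270:400,::-1],None,fx=6,fy=5.4,interpolation=cv2.INTER_CUBIC))
E
```

```text
t: 13.75
eef_pos: [0.5626, 0.0749, 0.0926]
tool_rot: [0.0, 0.995, -0.099, -0.0]
contact_force: [-0.2, 0.2, -3.1]
gripper_width: 0.541
grasp_force: 63.8
rows [-0.06  0.04  2.56] spin -0.001858536116678522 tool-y yaw -1.7681 q7 -1.4108652564595707
```

View pics/s5.png

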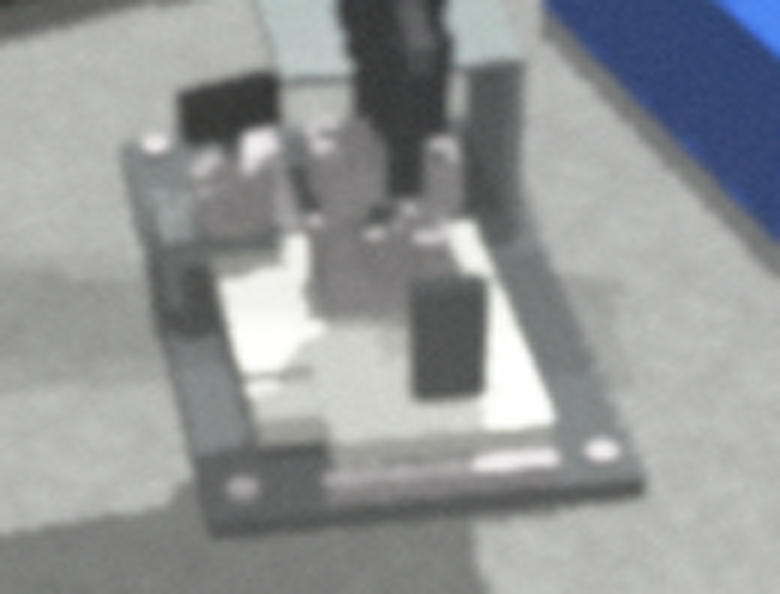

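The cap, around (380,180), sits just above the lower half at (370,270) and lines up by eye. Lowering gently while watching the force.

```bash
python3 -m jog '[[-0.05,0.03,0.4,0],[-0.05,0.03,0.8,0],[-0.05,0.03,1.1,0],[-0.05,0.03,1.3,0],[-0.05,0.03,1.3,0]]'; python3 -m jog '[[0,0,0.3,0],[0,0,0.6,0],[0,0,0.8,0],[0,0,0.8,0]]'
```

```text
t: 14.22
eef_pos: [0.5621, 0.0762, 0.0794]
tool_rot: [0.0, 0.995, -0.097, -0.0]
contact_force: [-0.2, 0.4, -3.6]
gripper_width: 0.547
grasp_force: 63.9
t: 14.55
eef_pos: [0.5621, 0.0761, 0.0713]
tool_rot: [0.0, 0.995, -0.097, -0.0]
contact_force: [1.2, 0.0, -4.0]
gripper_width: 0.545
grasp_force: 63.9
```

```bash
python3 -m jog '[[0,0.1,0,0],[0,0.1,0.2,0],[0,0.1,0.4,0],[0,0.1,0.5,0],[0,0.1,0.5,0],[0,0.1,0.5,0]]'
```

```text
t: 15.05
eef_pos: [0.5622, 0.0751, 0.067]
tool_rot: [-0.0, 0.995, -0.097, -0.0]
contact_force: [-2.1, -0.2, 1.2]
gripper_width: 0.542
grasp_force: 64.4
```

Contact came at exactly the expected seated height (0.067). Releasing and retreating.

```bash
python3 -m jog '[[0,0,0,0],[0,0,0,0],[0,0,0,0],[0,0,0,0]]' 0.2 20;  python3 -m jog '[[0,0,0,0],[0,0,0,0],[0,0,0,0],[0,0,0,0]]' -0.5; python3 -m jog '[[0,0,-2,0],[0,0,-5,0],[0,0,-9,0],[0,0,-13,0],[0,0,-13,0],[-9,12,-15,0],[-12,16,-15,0],[-12,20,-15,0],[-12,22,-15,0],[-12,22,-15,0],[-12,22,-15,0],[-12,22,-15,0],[-12,22,-15,0],[-12,22,-15,0]]'
python3 - <<'E'
from h import *
c=cam("top");P=c["P"];z=P[...,2]
yaw=np.radians(78.8)-np.pi/2;ex=np.array([np.cos(yaw),np.sin(yaw)]);ey=np.array([-ex[1],ex[0]]);O=np.array([.5667,.0984])
L=P[...,:2]-O;X=L@ex;Y=L@ey
m=(abs(X)<.035)&(abs(Y+.024)<.033)&(z>.072)
print("cap top",m.sum(),np.percentile(z[m],[5,50,95]).round(4),cv2.minAreaRect(P[m][:,:2].astype(np.float32)*1000))
q=m&(abs(X)<.026)
A=np.c_[X[q],Y[q],np.ones(q.sum())];print("tilt",np.linalg.lstsq(A,z[q],rcond=None)[0])
k=(np.hypot(X+.055,Y-.023)<.03)&(z>.1);print("knob",np.median(z[k]),cv2.minAreaRect(P[k][:,:2].astype(np.float32)*1000))
t=(z>.086)&(z<.1)&(X>-.02)&(X<.05)&(Y<-.08);print("tab",Y[t].mean())
cv2.imwrite("pics/end.png",cv2.resize(c["pixels"][140:370,200:520,::-1],None,fx=2.5,fy=2.5,interpolation=cv2.INTER_CUBIC))
E
```

```text
t: 15.38
eef_pos: [0.5622, 0.0751, 0.067]
tool_rot: [-0.0, 0.995, -0.098, -0.0]
contact_force: [-3.2, 0.7, 3.6]
gripper_width: 0.546
grasp_force: 64.7
t: 15.72
eef_pos: [0.5625, 0.0752, 0.0668]
tool_rot: [0.0, 0.995, -0.097, 0.0]
contact_force: [0.0, -0.3, 0.1]
gripper_width: 0.747
grasp_force: 0.0
t: 16.88
eef_pos: [0.4023, -0.1169, 0.217]
tool_rot: [-0.001, 0.995, -0.098, 0.001]
contact_force: [0.6, 0.3, -0.3]
gripper_width: 0.745
grasp_force: 0.0
cap top 479 [0.0766 0.0834 0.0876] ((561.70361328125, 75.04292297363281), (48.11882400512695, 57.089935302734375), 79.16928100585938)
tilt [-0.00641356  0.00588531  0.0832134 ]
knob 0.11798404027689346 ((516.98193359375, 131.8324432373047), (43.70005798339844, 14.21512508392334), 8.826969146728516)
tab -0.11197221505086473
```

View pics/end.png

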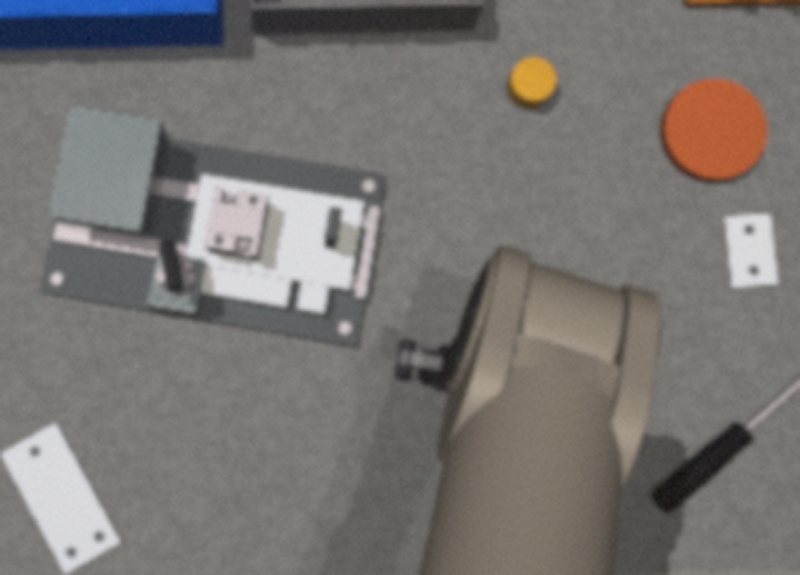

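The final view shows the cap seated on the lower half at (237,222), level with its top at 0.083 (59 + 24 mm). The knob at (172,265) is parked with its top at 0.118, and the carriage is fully out.

```bash
python3 -c "
from station import bot
print(bot.hand_in())"
```

```text
the job is handed in; nothing more can be done
None
```

The job is done and handed in: the plunger is parked in its rest notch, the carriage is out against its end stop, and the matching cap is seated flush and released, with everything else left in place.

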